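# Clear the scraps into the pail and start the scrap dryer

## Task

Put every vegetable scrap lying beside the dish rack (corn cob stubs, potato chunks, carrot ends) into the steel pail; only then swing the pail's folded wire bail upright, lift the pail by the bail's wooden grip and stand it flat inside the ring on the scrap dryer's round plate. With the pail in place, turn the dryer's dial to its fourth click from off (off is the anticlockwise stop), and leave the other kitchen things where they are.

Things in the scene. Friction and masses are not known exactly. Their poses are not given: they have to be found in the camera images.
- cob0: stub of bare corn cob, a straw-brown cylinder 32 mm across and 34 mm long, standing on a cut end at the start; origin at its centre (17 mm up when standing), z along its axis. May be absent
- cob1: stub of bare corn cob, a straw-brown cylinder 32 mm across and 34 mm long, standing on a cut end at the start; origin at its centre (17 mm up when standing), z along its axis. May be absent
- spud0: chunk of raw potato, a pale brown block 36 x 30 x 28 mm (x, y, z) with rounded edges; origin at its centre (14 mm up at the start). May be absent
- spud1: chunk of raw potato, a pale brown block 36 x 30 x 28 mm (x, y, z) with rounded edges; origin at its centre (14 mm up at the start). May be absent
- carrot0: butt end of a carrot, a dull orange round stump 34 mm across below, 29 mm above, 30 mm tall, standing at the start; origin at its centre (15 mm up), z upward. May be absent
- carrot1: butt end of a carrot, a dull orange round stump 34 mm across below, 29 mm above, 30 mm tall, standing at the start; origin at its centre (15 mm up), z upward. May be absent
- pail: round open steel scrap pail, loose, about 0.35 kg empty; 75 mm tall, outside radius 58 mm at the base and 70 mm at the rim, wall 3 mm, floor 4 mm. Origin at the centre of its underside, z up. Its wire bail pivots on an axis along the pail's y, 66 mm above the origin (pivots at y = -78 and 78 mm)
- bail (a joint): angle b of the pail's wire bail: 0 folded down level to the pail's -x side (a stop; so at the start), 1.57 upright, 1.75 the other stop. Slightly stiff (0.045 N m): it stays where it is left. Centre of the wooden grip, in the pail's frame: x = -120 cos b, y = 0, z = 66 + 120 sin b mm
- bail_grip: wooden grip in the middle of the bail: a round wooden sleeve 16 mm thick and 60 mm long that spins freely on the wire, so it can be pinched from above and the bail swung without tilting the gripper; origin at its centre, its y along the sleeve (parallel to the pail's y). Folded down, its inner side is 42 mm clear of the pail's rim
- dryer: electric scrap dryer, fixed: white base 300 x 260 mm (x, y) and 45 mm high, with a grey fan box 110 mm tall along its right side (y -130 to -180 mm). Origin at the centre of its underside. On its deck: the round dark plate with its low ring at x = 45 mm, and the dial at x = -105 mm, y = 0
- plate (a point): centre of the dryer's round plate, on the deck (45 mm above the table). A steel ring 8 mm high, 72 mm inside radius, runs round it; the pail stands inside the ring on the plate, about 14 mm of play all round
- dial (a joint): angle of the dryer's dial in rad, growing clockwise seen from above. It clicks into place every 30 degrees (0.524 rad): 0 is off (the anticlockwise stop), 0.524 the first click, up to 2.618, the fifth (the clockwise stop). About 0.17 N m to pass a click; released between two it springs to the nearer. Starts at off, first or second click
- dial_grip (a point): on the dial's vertical axis, 82 mm above the table: middle of a black bar 42 mm long, 14 mm thick, its top 7 mm higher, on a 44 mm disc whose top is 23 mm lower. The point's x runs along the bar and turns with it; a white line on top of the -x half is the pointer. At off it points along the dryer's -x, to a broad black mark; narrow marks show the clicks
- tumbler: bystander: steel tumbler 72 mm across, 110 mm tall, origin under its centre
- bowl: bystander: white melamine bowl with a green rim, 116 mm across, 44 mm tall, origin under its centre
- detergent: bystander: bottle 60 mm across, 170 mm tall, origin under its centre
- brush: bystander: dish brush 200 mm long lying near the robot, origin under its centre, x along it
- spoon: bystander: steel serving spoon 200 mm long lying near the robot, origin under its centre, x along it
Things that resemble listed ones, but are neither listed nor needed, are in the scene too. What is shaped like the cob0 but purple is not meant.

How it is judged:
By the outcome, as a careful person would: the job done as asked, in the order asked, and still so for the second after the job is handed in, with the robot touching nothing.
Of cob0, cob1, spud0, spud1, carrot0, carrot1 only 4 to 6 are there at a start; the rules pass over those that are not, and their reading is None.
At some moment in a run one of cob0, cob1, spud0, spud1, carrot0, carrot1 may be knocked a few centimetres aside while the robot is not near it.
Once in a run the grip may slacken for a moment while it holds something.
It also fails if it takes over 210 s, if anything falls off the work surface, if the arm or the gripper's body presses on something with over 40 N, if the wrist force passes 120 N, or if a joint passes its speed limit or range.

## Robot

A 6-joint arm with a two-finger parallel gripper is mounted at the origin on the work surface. World frame = base frame: x ahead of the robot, y to its left, z up, the work surface at z = 0. Lengths are in m, angles in degrees, forces in N, time in s.
With the tool pointing down it reaches from about 0.375 to 0.9 m from the base axis. Payload 3.1 kg.
Tool frame: the origin (TCP) lies on the centre line of the jaws, within the pads' length; the fingertips stand 22 mm ahead of it and the grasp point (between the pads) lies 3 mm ahead of it; z points along the fingers, y is the line along which they close (so a half turn about z gives the same grasp; the last joint's range is limited). The gripper opens to 87 mm and grips with 3 to 60 N. Pads are 19 mm wide; open, the fingers measure 117 mm over their backs; the gripper's body (75 mm by 190 mm) begins 51 mm behind the grasp point.
Start: joints at [-74.227, 30.224, 82.088, -0, 67.689, -10.227], TCP at [0.274, -0.562, 0.245] pointing down, gripper open.
Joint ranges: [-176.69, 176.69], [-43.24, 126.21], [12.49, 139.97], [-82, 262], [0, 151.66], [-163.58, 163.58]. Speed limits (degrees/s): [159.86, 159.86, 180, 180, 180, 180].

## Interface

Orientations are given as a 3x3 rotation matrix whose columns are the frame's x, y, z axes.
In Python, from rig import * gives the robot as it stands.
- The arm moves only by the shell command python3 -m jog 'ROWS'. ROWS is text: rows parted by semicolons, each of 7 numbers parted by spaces: the shift along the tool's x, y, z in mm, then the turn, a rotation vector about the tool's x, y, z in rad, then the finger opening in mm, from 0 to 87. In form: tx ty tz ax ay az fingers; .... A call has 1 to 12 rows; each row shifts and turns the commanded pose from where the row before left it, along the tool's axes as they then stand; what a row does not reach is not made up. A row lasts 1/8 s, in which the tool goes at most 62.5 mm and 10.7 degrees, less where a joint would pass 70% of its speed; a pose out of reach is approached as far as the arm can. A call with a gripper value outside its range is refused whole. The fingers move at their own pace and stop on an object; the grip force is fixed at half the most. Time passes only in rows, so rows that do not move let the fingers close. It gives the time, the measured TCP pose, the force, the opening and the grip force at its end, in the units of the state.
- read_state(): the state, without advancing time (a new reading comes with each control period).
- capture(name): name is "side" or "top"; returns a dict with "color" (480x640x3 uint8, red, green, blue), "camera_matrix" (3x3 intrinsics, pixels), "R" (3x3) and "t" (3): a world point X has camera coordinates R X + t. Camera axes: x right, y down, z forward; pixel columns grow to the right and rows downward; lengths in m; the calibration is good to about 2 mm. A picture is of the moment at which its call begins. There is no depth.
- hand_in(): hands the job in; it is judged then, once.
Trained networks look in the newest picture that a camera, given by its name, has taken for a name from the list of things; names that differ only in an ending like _2 or _b are one class to them, and where a whole thing is asked for, a point or a joint stands for the part that bears it (a point fixed in the world has none). Each returns a list of dicts, best first, with "conf" (0 to 1); they miss things now and then, are a little off and sometimes report something else, mostly with a low value. They report only what shows in the picture. A call takes as long as a camera call. They do not tell look-alikes from the thing itself.
- find_in(camera, target): "at" ([x, y, z] in m, in world coordinates, good to about 4 mm: the middle of the surface that is visible of it).
- trace(camera, target): "pixels" (480x640 bool, what is visible of it).
- place_of(camera, target): "at" ([x, y, z] in m, in world coordinates, good to about 4 mm: a listed point, or the origin of a listed thing).
The state is a dict: "time_s": time; "joint_positions": joint angles; "qvel": joint speeds; "tau": joint torques, N m; "position": TCP position; "tcp_rot": TCP orientation; "force": force on the tool from outside, world axes, zero at the start; "moment": the same for the moment, N m; "opening": opening from 0.0 (shut) to 1.0 (fully open); "grasp_force": force on a finger pad.
Only numpy, scipy, OpenCV 4.12 (cv2) and the standard library are available. Lean on these libraries where they do the work, as an engineer would, in place of code of your own. Each camera call takes 0.05 s, during which the arm holds its last target. There are 200 camera calls.

## Working session

There is one attempt and no reset: what is moved stays moved. The work goes in short steps, Python scripts to look and compute and a shell command to move; the robot and the scene stay as the last step left them, time stands still between calls to the robot, and variables do not carry over. Pictures are saved under pics/ and viewed, at most 14 in all, crops included, and the job is handed in when it is done.

```bash
ls; mkdir -p pics
python3 - <<'E'
from rig import *
import cv2
for n in("top","side"):
    c=capture(n); cv2.imwrite(f"pics/{n}0.png",c["color"][:,:,::-1])
    print(n,c["camera_matrix"].tolist(),c["R"].tolist(),c["t"].tolist())
    for t in "cob0 spud0 carrot0 pail bail_grip dryer plate dial_grip tumbler bowl detergent brush spoon".split():
        print(t,[(round(d["conf"],2),[round(float(v),3) for v in d["at"]]) for d in place_of(n,t)])
s=read_state();print(s)
E
```

```text
pics
top [[516.9765083425373, 0.0, 318.961511667589], [0.0, 516.9765083425373, 238.30962354052622], [0.0, 0.0, 1.0]] [[0.028841519754596902, -0.9995526105658709, -0.007921202509568317], [-0.9933193565735225, -0.027774046487179932, -0.11200561681492097], [0.11173550283865975, 0.011098695990086324, -0.9936760016991008]] [-0.03793867612867821, 0.5255394959040526, 1.1952500138860958]
cob0 [(0.62, [0.512, 0.304, 0.021]), (0.57, [0.538, 0.372, 0.022]), (0.42, [0.554, -0.001, 0.014]), (0.34, [0.456, -0.301, 0.083])]
spud0 [(0.65, [0.426, 0.368, 0.012]), (0.54, [0.655, 0.012, 0.015])]
carrot0 [(0.63, [0.584, 0.167, 0.002]), (0.59, [0.619, 0.357, 0.016]), (0.5, [0.559, -0.287, 0.001])]
pail [(0.77, [0.585, 0.166, 0.004])]
bail_grip [(0.59, [0.473, 0.209, 0.064])]
dryer []
plate [(0.74, [0.557, -0.002, 0.016]), (0.69, [0.607, -0.276, 0.047])]
dial_grip [(0.84, [0.457, -0.303, 0.082]), (0.72, [0.758, 0.009, 0.001]), (0.27, [0.658, 0.01, 0.015])]
tumbler [(0.82, [0.759, 0.008, -0.003])]
bowl [(0.76, [0.752, 0.169, 0.0])]
detergent [(0.71, [0.336, -0.421, -0.002]), (0.35, [0.457, -0.302, 0.083])]
[... 1341 characters left out ...]
742930e-05,
        6.76891932e+01, -1.02259469e+01]), 'qvel': array([ 0.00649248,  0.00176027,  0.04853362,  0.09031516, -0.00497918,
       -0.07243926]), 'tau': array([ 2.14275524e-04, -4.40009701e+01, -1.76980233e+01,  6.34220615e-02,
        5.05962723e-02, -1.45510961e-05]), 'position': array([ 0.27400333, -0.56168412,  0.2445251 ]), 'tcp_rot': array([[ 8.98797920e-01,  4.38363205e-01, -1.90308129e-05],
       [ 4.38363205e-01, -8.98797918e-01,  6.32634249e-05],
       [ 1.06275027e-05, -6.52034428e-05, -9.99999998e-01]]), 'force': array([-0.16673077, -0.6007428 ,  0.5008006 ]), 'moment': array([-0.02303467,  0.03015736, -0.02469647]), 'grasp_force': 0.0, 'opening': 0.9980708491133825}
```

View pics/top0.png

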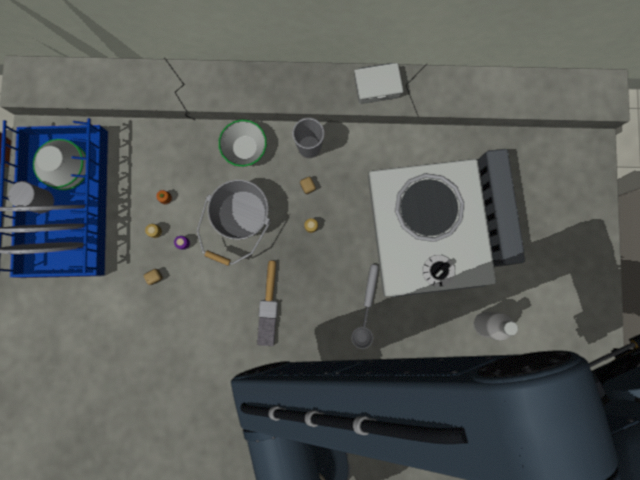

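View pics/side0.png

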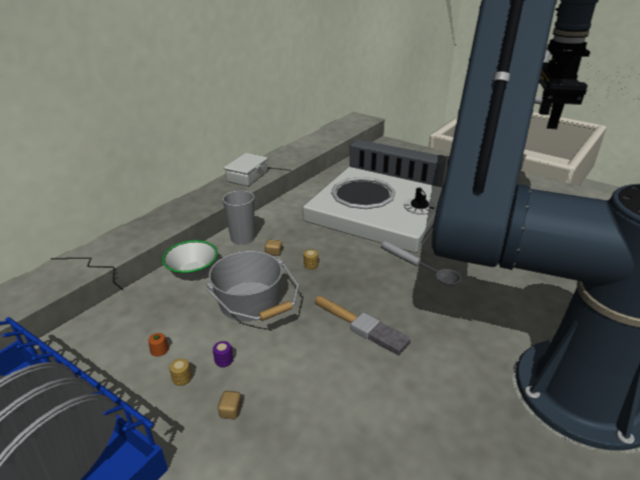

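The top picture shows a dish rack at the left (55,200). The candidate scraps are:
- carrot (164,197)
- cob (153,230)
- potato (152,276)
- cob (312,225), right of the pail
- potato (307,184), right of the pail
- a purple cob-shaped decoy (181,242)

The dial at (437,270) only looks like a small knob here. At least 4 scraps must exist, so I take the 5 non-purple ones. Next is one close crop to check that, plus the potato yaws and the dial.

```bash
cat > h.py <<'E'
from rig import *
import cv2, numpy as np
def proj(c,X): 
    p=c["camera_matrix"]@(c["R"]@np.array(X)+c["t"]); return p[:2]/p[2]
def ray(c,u,v,z):
    d=c["R"].T@np.linalg.solve(c["camera_matrix"],[u,v,1.]); o=-c["R"].T@c["t"]
    return o+d*(z-o[2])/d[2]
def both(t):
    for n in("top","side"):
        capture(n)
        print(t,n,[(round(d["conf"],2),[round(float(v),3) for v in d["at"]]) for d in place_of(n,t)])
def yaw(n,c,t,z,near):
    for d in trace(n,t):
        m=d["pixels"].astype(np.uint8); v,u=np.nonzero(m)
        if len(u)<8: continue
        P=np.array([ray(c,a,b,z)[:2] for a,b in zip(u,v)],np.float32)
        r=cv2.minAreaRect(P*1000); print(t,n,round(d["conf"],2),"box",np.round(r[0]),np.round(r[1]),round(r[2],1),len(u))
E
python3 - <<'E'
from h import *
c=capture("top"); im=c["color"][:,:,::-1]
f=lambda u,v,w=37:cv2.resize(im[v-w:v+w,u-w:u+w],(390,290),interpolation=cv2.INTER_CUBIC)
g=lambda u0,v0,u1,v1:cv2.resize(im[v0:v1,u0:u1],(390,290),interpolation=cv2.INTER_CUBIC)
cv2.imwrite("pics/crop1.png",np.vstack([np.hstack([g(130,180,210,240),g(130,230,210,290)]),np.hstack([g(270,170,350,230),g(400,240,480,300)])]))
yaw("top",c,"spud0",.028,0)
s=capture("side"); yaw("side",s,"spud0",.02,0)
E
```

```text
spud0 top 0.54 box [425. 368.] [30. 37.] 28.5 188
spud0 top 0.46 box [653.  10.] [38. 30.] 28.0 195
spud0 side 0.71 box [652.  12.] [42. 64.] 36.7 268
spud0 side 0.61 box [421. 372.] [35. 50.] 31.0 557
```

View pics/crop1.png

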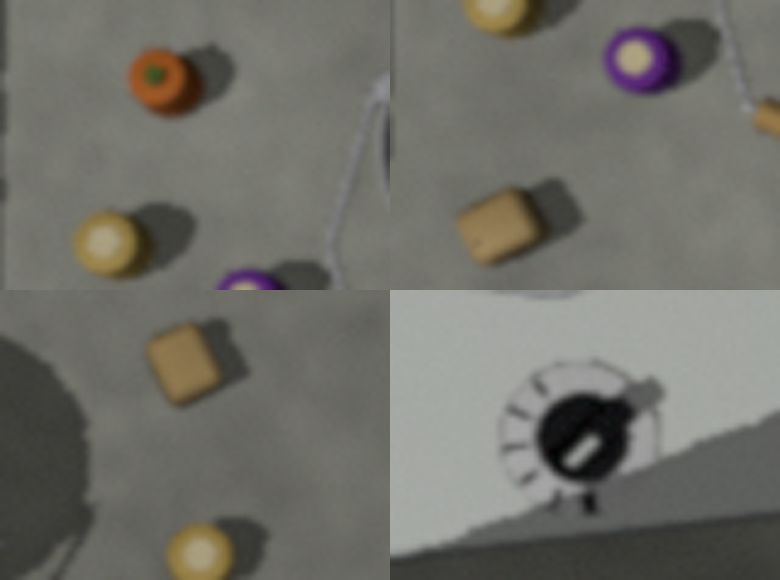

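The crop confirms it: real carrot with a green top, two straw cobs, two potatoes, and the purple cob is the decoy. The dial's broad off mark is at the bottom and its pointer is about 55° clockwise from it, so it sits at the second click.

```bash
cat > go.py <<'E'
import sys; from h import *
x,y,z,ph=map(float,sys.argv[1:5]); s=read_state(); R=s["tcp_rot"]
p0=np.degrees(np.arctan2(R[1,0],R[0,0])); a=np.radians((p0-ph+180)%360-180)
d=np.array([x,y,z])-s["position"]; c,sn=np.cos(np.radians(ph)),np.sin(np.radians(ph))
print("phi %.1f turn az %.3f; then mm x %.1f y %.1f z %.1f"%(p0,a,1000*(c*d[0]+sn*d[1]),1000*(sn*d[0]-c*d[1]),-1000*d[2]), "before turn xyz",np.round(1000*R.T@d,1),"t",round(s["time_s"],2),"op",round(s["opening"]*87,1),"gf",round(s["grasp_force"],1),"pos",np.round(s["position"],4),"F",np.round(s["force"],1))
E
python3 go.py .655 .010 .16 26
```

```text
phi 26.0 turn az 0.000; then mm x 593.0 y -346.8 z 84.6 before turn xyz [ 593.1 -346.8   84.6] t 1.6 op 87.3 gf 0.0 pos [ 0.274  -0.5617  0.2446] F [-0.1 -0.4 -0.1]
```

```bash
python3 -m jog '49.4 -28.9 0 0 0 0 60;49.4 -28.9 0 0 0 0 60;49.4 -28.9 0 0 0 0 60;49.4 -28.9 0 0 0 0 60;49.4 -28.9 0 0 0 0 60;49.4 -28.9 0 0 0 0 60;49.4 -28.9 0 0 0 0 60;49.4 -28.9 0 0 0 0 60;49.4 -28.9 0 0 0 0 60;49.4 -28.9 0 0 0 0 60;49.4 -28.9 0 0 0 0 60;49.4 -28.9 0 0 0 0 60'; python3 go.py .655 .010 .036 28
python3 - <<'E'
from h import *
for t in("spud0","cob0","carrot0"): both(t)
E
```

```text
time_s: 3.1
position: [0.6558, 0.0115, 0.2447]
tcp_rot: [[0.899, 0.438, 0.0], [0.438, -0.899, -0.0], [0.0, 0.0, -1.0]]
force: [1.3, -0.7, -0.8]
opening: 0.691
grasp_force: 0.0
phi 26.0 turn az -0.035; then mm x -1.4 y 1.0 z 208.7 before turn xyz [ -1.4   0.9 208.7] t 3.1 op 60.1 gf 0.0 pos [0.6558 0.0115 0.2447] F [ 1.3 -0.7 -0.8]
spud0 top [(0.69, [0.427, 0.37, 0.011])]
spud0 side [(0.75, [0.656, 0.011, 0.014]), (0.69, [0.429, 0.366, 0.015])]
cob0 top [(0.69, [0.554, -0.003, 0.017]), (0.59, [0.537, 0.373, 0.02]), (0.54, [0.512, 0.305, 0.023])]
cob0 side [(0.71, [0.511, 0.306, 0.018]), (0.69, [0.56, -0.003, 0.017]), (0.68, [0.47, 0.208, 0.06]), (0.58, [0.538, 0.375, 0.015])]
carrot0 top [(0.44, [0.62, 0.355, 0.013])]
carrot0 side [(0.78, [0.62, 0.356, 0.014])]
```

```bash
python3 -m jog '0 0 55 0 0 -.035 60;0 0 55 0 0 0 60;0 0 55 0 0 0 60;0 0 35 0 0 0 60;0 0 10 0 0 0 60;0 0 0 0 0 0 20;0 0 0 0 0 0 20;0 0 0 0 0 0 20;0 0 0 0 0 0 20;0 0 0 0 0 0 20;0 0 -60 0 0 0 20;0 0 -60 0 0 0 20'; python3 go.py .586 .164 .155 28
```

```text
time_s: 5.2
position: [0.6539, 0.01, 0.1544]
tcp_rot: [[0.883, 0.469, -0.003], [0.469, -0.883, 0.001], [-0.003, -0.002, -1.0]]
force: [0.7, 0.5, -0.0]
opening: 0.341
grasp_force: 30.0
phi 28.0 turn az 0.000; then mm x 12.4 y -167.9 z -0.6 before turn xyz [  12.4 -167.9   -0.3] t 5.2 op 29.7 gf 30.0 pos [0.6539 0.01   0.1544] F [ 0.7  0.5 -0. ]
```

```bash
python3 -m jog '8 -42 0 0 0 0 20;8 -42 0 0 0 0 20;8 -42 0 0 0 0 20;8 -42 0 0 0 0 20;0 0 45 0 0 0 20;0 0 44 0 0 0 20;0 0 0 0 0 0 20;0 0 0 0 0 0 45;0 0 0 0 0 0 45;0 0 0 0 0 0 45;0 0 -50 0 0 0 45;0 0 -55 0 0 0 60'; python3 go.py .557 -.002 .034 28
python3 - <<'E'
from h import *
both("spud0")
E
```

```text
time_s: 6.7
position: [0.6037, 0.173, 0.1716]
tcp_rot: [[0.883, 0.469, -0.001], [0.469, -0.883, -0.0], [-0.001, -0.001, -1.0]]
force: [0.2, 0.1, 1.4]
opening: 0.568
grasp_force: 0.0
phi 28.0 turn az -0.000; then mm x -123.4 y 132.6 z 137.6 before turn xyz [-123.2  132.7  137.7] t 6.7 op 49.4 gf 0.0 pos [0.6037 0.173  0.1716] F [0.2 0.1 1.4]
spud0 top [(0.66, [0.604, 0.176, 0.019]), (0.6, [0.338, -0.425, -0.001])]
spud0 side [(0.93, [0.429, 0.368, 0.014]), (0.71, [0.607, 0.173, 0.02])]
```

Spud is in the pail. Next the near cob.

```bash
python3 -m jog '-41 44 0 0 0 0 60;-41 44 0 0 0 0 60;-41 44 0 0 0 0 60;0 0 55 0 0 0 60;0 0 50 0 0 0 60;0 0 33 0 0 0 60;0 0 0 0 0 0 20;0 0 0 0 0 0 20;0 0 0 0 0 0 20;0 0 0 0 0 0 20;0 0 -60 0 0 0 20;0 0 -60 0 0 0 20'; python3 go.py .586 .164 .155 28
```

```text
time_s: 8.4
position: [0.557, -0.001, 0.1535]
tcp_rot: [[0.883, 0.47, -0.002], [0.47, -0.883, 0.0], [-0.001, -0.001, -1.0]]
force: [0.9, 0.5, -0.1]
opening: 0.359
grasp_force: 30.0
phi 28.0 turn az 0.000; then mm x 103.0 y -132.1 z -1.5 before turn xyz [ 103.  -132.1   -1.5] t 8.4 op 31.2 gf 30.0 pos [ 0.557  -0.001   0.1535] F [ 0.9  0.5 -0.1]
```

```bash
python3 -m jog '27 -44 0 0 0 0 20;28 -44 0 0 0 0 20;28 -44 0 0 0 0 20;0 0 0 0 0 0 20;0 0 45 0 0 0 20;0 0 43 0 0 0 20;0 0 0 0 0 0 20;0 0 0 0 0 0 45;0 0 0 0 0 0 45;0 0 0 0 0 0 45;0 0 -50 0 0 0 45;0 0 -55 0 0 0 60'; python3 go.py .618 .357 .032 90
python3 - <<'E'
from h import *
both("cob0");both("carrot0")
E
```

```text
time_s: 9.9
position: [0.5683, 0.1544, 0.1706]
tcp_rot: [[0.883, 0.47, -0.001], [0.47, -0.883, -0.0], [-0.001, -0.001, -1.0]]
force: [0.8, 0.8, 1.5]
opening: 0.569
grasp_force: 0.0
phi 28.0 turn az -1.082; then mm x 202.6 y 49.7 z 138.6 before turn xyz [ 139.2 -155.5  138.5] t 9.9 op 49.5 gf 0.0 pos [0.5683 0.1544 0.1706] F [0.8 0.8 1.5]
cob0 top [(0.66, [0.565, 0.155, 0.018])]
cob0 side [(0.83, [0.51, 0.311, 0.018]), (0.6, [0.532, 0.374, 0.012]), (0.52, [0.571, 0.153, 0.022])]
carrot0 top []
carrot0 side [(0.64, [0.62, 0.354, 0.017])]
```

```bash
python3 -m jog '0 0 0 0 0 -.1803 60;0 0 0 0 0 -.1803 60;0 0 0 0 0 -.1803 60;0 0 0 0 0 -.1803 60;0 0 0 0 0 -.1803 60;0 0 0 0 0 -.1803 60;50 12 0 0 0 0 60;50 13 0 0 0 0 60;50 13 0 0 0 0 60;51 13 0 0 0 0 60;0 0 40 0 0 0 60;0 0 40 0 0 0 60'; python3 go.py .619 .356 .032 90
python3 - <<'E'
from h import *
both("carrot0")
E
```

```text
time_s: 11.8
position: [0.6191, 0.3563, 0.087]
tcp_rot: [[-0.002, 1.0, -0.001], [1.0, 0.002, -0.001], [-0.001, -0.001, -1.0]]
force: [0.6, -0.2, 0.3]
opening: 0.689
grasp_force: 0.0
phi 90.1 turn az 0.002; then mm x -0.3 y -0.1 z 55.0 before turn xyz [-0.3 -0.  55. ] t 11.8 op 59.9 gf 0.0 pos [0.6191 0.3563 0.087 ] F [ 0.6 -0.2  0.3]
carrot0 top [(0.72, [0.62, 0.356, 0.017])]
carrot0 side [(0.55, [0.618, 0.354, 0.014]), (0.46, [0.471, 0.21, 0.064])]
```

```bash
python3 -m jog '0 0 30 0 0 0 60;0 0 25 0 0 0 60;0 0 0 0 0 0 20;0 0 0 0 0 0 20;0 0 0 0 0 0 20;0 0 0 0 0 0 20;0 0 -60 0 0 0 20;0 0 -62 0 0 0 20'; python3 go.py .586 .164 .155 90
```

```text
time_s: 13.0
position: [0.6192, 0.3551, 0.1567]
tcp_rot: [[0.0, 1.0, -0.003], [1.0, -0.0, -0.001], [-0.001, -0.003, -1.0]]
force: [1.1, -0.1, 0.3]
opening: 0.34
grasp_force: 29.9
phi 90.0 turn az -0.000; then mm x -191.1 y -33.2 z 1.7 before turn xyz [-191.2  -33.2    2. ] t 13.0 op 29.6 gf 29.9 pos [0.6192 0.3551 0.1567] F [ 1.1 -0.1  0.3]
```

```bash
python3 -m jog '-41 -10 0 0 0 0 20;-41 -10 0 0 0 0 20;-41 -10 0 0 0 0 20;-40 -10 0 0 0 0 20;0 0 0 0 0 0 20;0 0 45 0 0 0 20;0 0 43 0 0 0 20;0 0 0 0 0 0 42;0 0 0 0 0 0 42;0 0 0 0 0 0 42;0 0 -50 0 0 0 42;0 0 -55 0 0 0 60'; python3 go.py .537 .374 .032 90
python3 - <<'E'
from h import *
both("carrot0");both("cob0")
E
```

```text
time_s: 14.5
position: [0.5797, 0.1924, 0.1754]
tcp_rot: [[0.0, 1.0, -0.0], [1.0, -0.0, -0.0], [-0.0, -0.0, -1.0]]
force: [1.1, 1.2, 0.6]
opening: 0.531
grasp_force: 0.0
phi 90.0 turn az -0.000; then mm x 181.6 y -42.7 z 143.4 before turn xyz [181.6 -42.8 143.4] t 14.5 op 46.2 gf 0.0 pos [0.5797 0.1924 0.1754] F [1.1 1.2 0.6]
carrot0 top [(0.54, [0.575, 0.192, 0.018])]
carrot0 side []
cob0 top [(0.43, [0.564, 0.154, 0.018])]
cob0 side [(0.97, [0.535, 0.378, 0.017]), (0.74, [0.601, -0.281, 0.045]), (0.63, [0.508, 0.307, 0.017]), (0.43, [0.574, 0.154, 0.019]), (0.4, [0.603, 0.174, 0.017])]
```

```bash
python3 -m jog '45 -11 0 0 0 0 60;45 -11 0 0 0 0 60;46 -11 0 0 0 0 60;46 -10 0 0 0 0 60;0 0 50 0 0 0 60;0 0 50 0 0 0 60;0 0 42 0 0 0 60;0 0 0 0 0 0 20;0 0 0 0 0 0 20;0 0 0 0 0 0 20;0 0 0 0 0 0 20;0 0 -60 0 0 0 20'; python3 go.py .586 .164 .155 90
```

```text
time_s: 16.4
position: [0.5332, 0.3725, 0.0871]
tcp_rot: [[0.0, 1.0, -0.011], [1.0, -0.0, -0.005], [-0.005, -0.011, -1.0]]
force: [0.4, 0.1, -0.3]
opening: 0.358
grasp_force: 30.0
phi 90.0 turn az -0.000; then mm x -208.5 y 52.8 z -67.9 before turn xyz [-208.8   52.1  -67.3] t 16.4 op 31.2 gf 30.0 pos [0.5332 0.3725 0.0871] F [ 0.4  0.1 -0.3]
```

```bash
python3 -m jog '0 0 -60 0 0 0 20;-47 13 0 0 0 0 20;-47 13 0 0 0 0 20;-47 13 0 0 0 0 20;-47 12 0 0 0 0 20;-47 12 0 0 0 0 20;0 0 43 0 0 0 20;0 0 43 0 0 0 20;0 0 0 0 0 0 42;0 0 0 0 0 0 42;0 0 0 0 0 0 42;0 0 -50 0 0 0 42'; python3 go.py .427 .368 .032 100
python3 - <<'E'
from h import *
both("spud0");both("cob0")
E
```

```text
time_s: 17.9
position: [0.5974, 0.1395, 0.114]
tcp_rot: [[-0.0, 1.0, -0.007], [1.0, 0.0, -0.0], [-0.0, -0.007, -1.0]]
force: [-0.5, -0.4, 0.5]
opening: 0.477
grasp_force: 0.0
phi 90.0 turn az -0.174; then mm x 254.6 y -128.2 z 82.0 before turn xyz [ 228.5 -169.8   83.1] t 17.9 op 41.5 gf 0.0 pos [0.5974 0.1395 0.114 ] F [-0.5 -0.4  0.5]
spud0 top []
spud0 side [(0.97, [0.425, 0.368, 0.014])]
cob0 top [(0.6, [0.596, 0.131, 0.021])]
cob0 side [(0.67, [0.509, 0.308, 0.018]), (0.55, [0.573, 0.156, 0.022])]
```

```bash
python3 -m jog '0 0 -55 0 0 -.174 60;51 -26 0 0 0 0 60;51 -26 0 0 0 0 60;51 -26 0 0 0 0 60;51 -25 0 0 0 0 60;51 -25 0 0 0 0 60;0 0 55 0 0 0 60;0 0 50 0 0 0 60;0 0 0 0 0 0 60'; python3 go.py .427 .368 .032 100
python3 - <<'E'
from h import *
both("spud0")
E
```

```text
time_s: 19.42
position: [0.4261, 0.3667, 0.0613]
tcp_rot: [[-0.173, 0.985, -0.01], [0.985, 0.173, -0.006], [-0.004, -0.011, -1.0]]
force: [0.0, -0.6, 0.3]
opening: 0.691
grasp_force: 0.0
phi 100.0 turn az -0.000; then mm x 1.1 y 1.1 z 29.3 before turn xyz [ 1.2  1.4 29.3] t 19.43 op 60.1 gf 0.0 pos [0.4261 0.3667 0.0613] F [ 0.  -0.6  0.3]
spud0 top [(0.74, [0.601, 0.174, 0.016]), (0.69, [0.429, 0.367, 0.012])]
spud0 side [(0.94, [0.426, 0.368, 0.015])]
```

```bash
python3 -m jog '0 0 29 0 0 0 60;0 0 0 0 0 0 20;0 0 0 0 0 0 20;0 0 0 0 0 0 20;0 0 0 0 0 0 20;0 0 0 0 0 0 20;0 0 -55 0 0 0 20;0 0 -62 0 0 0 20'; python3 go.py .586 .164 .155 100
```

```text
time_s: 20.62
position: [0.4288, 0.3679, 0.1534]
tcp_rot: [[-0.173, 0.985, -0.003], [0.985, 0.173, -0.002], [-0.001, -0.004, -1.0]]
force: [1.3, 0.8, -0.1]
opening: 0.353
grasp_force: 28.3
phi 100.0 turn az -0.001; then mm x -228.1 y 119.4 z -1.6 before turn xyz [-228.   119.6   -1.7] t 20.62 op 30.7 gf 28.3 pos [0.4288 0.3679 0.1534] F [ 1.3  0.8 -0.1]
```

```bash
python3 -m jog '-46 24 0 0 0 0 20;-46 24 0 0 0 0 20;-46 24 0 0 0 0 20;-45 24 0 0 0 0 20;-45 23 0 0 0 0 20;0 0 40 0 0 0 20;0 0 38 0 0 0 20;0 0 0 0 0 0 40;0 0 0 0 0 0 40;0 0 0 0 0 0 40;0 0 -50 0 0 0 40;0 0 -60 0 0 0 50'; python3 go.py .471 .209 .1 68
python3 - <<'E'
from h import *
c=capture("top");im=c["color"][:,:,::-1]
cv2.imwrite("pics/pail.png",cv2.resize(im[130:300,120:340],(800,618))[:600])
for n in("top","side"):
    capture(n)
    for t in("pail","bail_grip"):
        print(n,t,[(round(d["conf"],2),np.round(d["at"],3)) for d in place_of(n,t)])
    for d in trace(n,"bail_grip"): print(d["conf"],d["pixels"].sum())
E
```

```text
time_s: 22.12
position: [0.5858, 0.1646, 0.187]
tcp_rot: [[-0.173, 0.985, -0.001], [0.985, 0.173, -0.0], [0.0, -0.001, -1.0]]
force: [0.7, 0.4, 0.6]
opening: 0.51
grasp_force: 0.0
phi 100.0 turn az 0.558; then mm x -1.9 y -123.1 z 87.0 before turn xyz [  63.6 -105.3   87.2] t 22.12 op 44.4 gf 0.0 pos [0.5858 0.1646 0.187 ] F [0.7 0.4 0.6]
top pail [(0.87, array([0.583, 0.167, 0.003]))]
top bail_grip [(0.48, array([0.593, 0.132, 0.021])), (0.44, array([0.474, 0.21 , 0.067]))]
0.39 80
side pail [(0.92, array([ 0.586,  0.161, -0.001])), (0.49, array([ 0.601, -0.283,  0.048])), (0.27, array([0.608, 0.174, 0.017]))]
side bail_grip [(0.81, array([0.471, 0.206, 0.061]))]
0.67 287
```

View pics/pail.png

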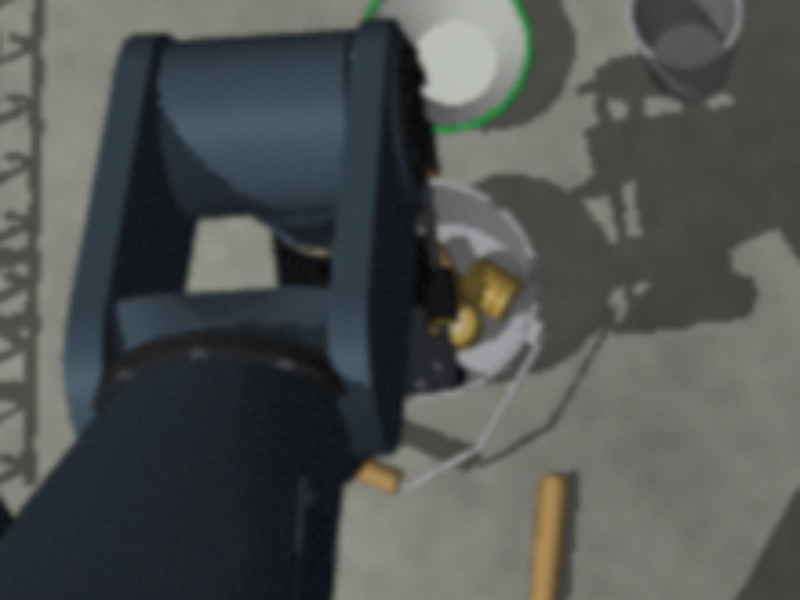

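The arm hides most of the pail. A cob at (463,325) and another brown piece show inside it. I'll move the arm aside to check all five.

```bash
python3 -m jog '0 0 -30 0 0 .186 50;0 0 -30 0 0 .186 50;0 0 0 0 0 .186 50;-60 0 0 0 0 0 50;-60 0 0 0 0 0 50;-60 0 0 0 0 0 50;-60 0 0 0 0 0 50;-60 0 0 0 0 0 50'
python3 - <<'E'
from h import *
c=capture("top");im=c["color"][:,:,::-1]; s=capture("side")["color"][:,:,::-1]
a=cv2.resize(im[165:285,120:340],(800,436),interpolation=cv2.INTER_CUBIC)
cv2.imwrite("pics/pail2.png",a)
for n in("top","side"):
    for t in("pail","bail_grip","cob0","spud0","carrot0","dial_grip","plate"):
        print(n,t,[(round(d["conf"],2),np.round(d["at"],3)) for d in place_of(n,t)])
yaw("top",c,"bail_grip",.066,0)
E
```

```text
time_s: 23.58
position: [0.4726, -0.1151, 0.2446]
tcp_rot: [[0.375, 0.927, -0.002], [0.927, -0.375, 0.001], [0.0, -0.002, -1.0]]
force: [0.6, -0.6, -0.0]
opening: 0.574
grasp_force: 0.0
top pail [(0.72, array([0.586, 0.167, 0.004]))]
top bail_grip [(0.7, array([0.476, 0.209, 0.062]))]
top cob0 [(0.71, array([0.565, 0.158, 0.019])), (0.56, array([0.597, 0.131, 0.023])), (0.51, array([0.509, 0.305, 0.02 ]))]
top spud0 [(0.75, array([ 0.754,  0.17 , -0.001])), (0.64, array([0.591, 0.169, 0.05 ])), (0.54, array([0.604, 0.175, 0.018]))]
top carrot0 [(0.71, array([0.585, 0.168, 0.   ])), (0.62, array([0.574, 0.192, 0.019]))]
top dial_grip [(0.85, array([ 0.458, -0.306,  0.082]))]
top plate [(0.84, array([ 0.608, -0.275,  0.047]))]
side pail [(0.86, array([ 0.586,  0.163, -0.002]))]
side bail_grip [(0.54, array([0.474, 0.209, 0.064]))]
side cob0 [(0.65, array([0.594, 0.132, 0.017])), (0.59, array([0.509, 0.305, 0.016]))]
side spud0 [(0.78, array([0.588, 0.165, 0.053])), (0.47, array([0.75 , 0.165, 0.001])), (0.39, array([0.608, 0.174, 0.018]))]
side carrot0 [(0.48, array([ 0.455, -0.298,  0.082]))]
side dial_grip [(0.5, array([ 0.452, -0.299,  0.083]))]
side plate [(0.63, array([ 0.603, -0.281,  0.048]))]
bail_grip top 0.71 box [472. 210.] [61. 18.] 70.0 203
```

View pics/pail2.png

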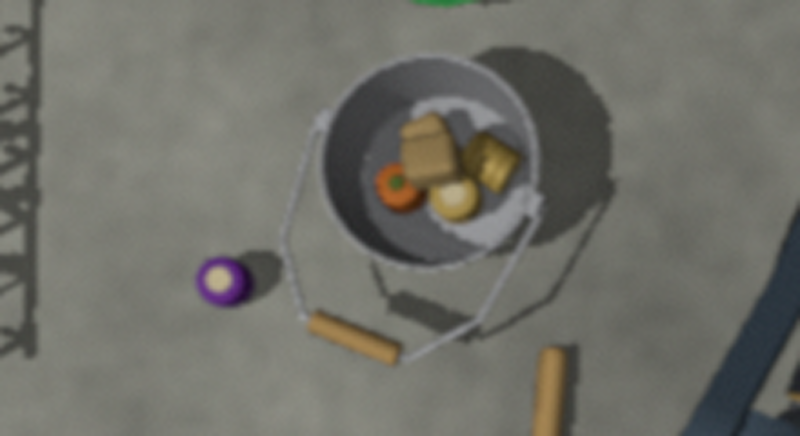

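All five scraps are in the pail, with the top potato below the rim and the purple decoy still outside at (222,281). Now the bail.

```bash
python3 go.py .473 .209 .069 70
```

```text
phi 68.0 turn az -0.035; then mm x 302.7 y -111.1 z 176.6 before turn xyz [ 298.6 -121.6  176.6] t 24.43 op 50.3 gf 0.0 pos [ 0.4739 -0.1134  0.2456] F [0.5 0.3 0.2]
```

```bash
python3 -m jog '0 0 0 0 0 -.035 50;50 -18.5 0 0 0 0 50;50 -18.5 0 0 0 0 50;50 -18.5 0 0 0 0 50;51 -18.5 0 0 0 0 50;51 -18.5 0 0 0 0 50;51 -18.5 0 0 0 0 50;0 0 50 0 0 0 50;0 0 50 0 0 0 50;0 0 0 0 0 0 50'; python3 go.py .473 .209 .069 70;python3 - <<'E'
from h import *
both("bail_grip")
E
```

```text
time_s: 25.68
position: [0.4703, 0.2085, 0.1426]
tcp_rot: [[0.341, 0.94, -0.009], [0.94, -0.341, -0.002], [-0.005, -0.008, -1.0]]
force: [0.5, 0.0, 0.3]
opening: 0.57
grasp_force: 0.0
phi 70.1 turn az 0.001; then mm x 1.4 y 2.3 z 73.6 before turn xyz [ 1.7  2.9 73.5] t 25.68 op 49.6 gf 0.0 pos [0.4703 0.2085 0.1426] F [0.5 0.  0.3]
bail_grip top [(0.46, [0.471, 0.208, 0.065])]
bail_grip side [(0.75, [0.473, 0.209, 0.064])]
```

```bash
python3 -m jog '0 1 40 0 0 0 50;0 0 36 0 0 0 50;0 0 0 0 0 0 50;0 0 0 0 0 0 5;0 0 0 0 0 0 5;0 0 0 0 0 0 5;0 0 0 0 0 0 5;0 0 0 0 0 0 5;0 0 0 0 0 0 5'; python3 go.py .473 .209 .069 70
```

```text
time_s: 27.0
position: [0.4735, 0.2087, 0.0698]
tcp_rot: [[0.342, 0.94, -0.001], [0.94, -0.342, -0.0], [-0.0, -0.001, -1.0]]
force: [-2.5, 0.5, 4.6]
opening: 0.171
grasp_force: 30.0
phi 70.0 turn az -0.000; then mm x 0.1 y -0.6 z 0.8 before turn xyz [ 0.1 -0.6  0.8] t 27.0 op 14.9 gf 30.0 pos [0.4735 0.2087 0.0698] F [-2.5  0.5  4.6]
```

```bash
python3 -m jog '0 1.8 -20.8 0 0 0 5;0 5.4 -20.2 0 0 0 5;0 8.9 -19 0 0 0 5;0 12 -17.1 0 0 0 5;0 14.8 -14.8 0 0 0 5;0 17.1 -12 0 0 0 5;0 19 -8.9 0 0 0 5;0 20.2 -5.4 0 0 0 5;0 20.8 -1.8 0 0 0 5;0 0 0 0 0 0 5;0 0 0 0 0 0 5;0 0 0 0 0 0 5'; python3 go.py .586 .166 .189 70;python3 - <<'E'
from h import *
both("pail"); both("bail_grip")
c=capture("side");cv2.imwrite("pics/up.png",c["color"][:,:,::-1][120:420,60:460])
E
```

```text
time_s: 28.5
position: [0.5864, 0.1675, 0.19]
tcp_rot: [[0.342, 0.94, 0.0], [0.94, -0.342, -0.001], [-0.001, 0.0, -1.0]]
force: [-1.5, -2.2, 5.1]
opening: 0.178
grasp_force: 30.0
phi 70.0 turn az 0.000; then mm x -1.5 y 0.1 z 1.0 before turn xyz [-1.5  0.1  1. ] t 28.5 op 15.5 gf 30.0 pos [0.5864 0.1675 0.19  ] F [-1.5 -2.2  5.1]
pail top [(0.68, [0.585, 0.168, 0.002]), (0.41, [0.605, -0.277, 0.045])]
pail side [(0.84, [0.59, 0.162, -0.002])]
bail_grip top [(0.72, [0.76, 0.007, -0.003]), (0.42, [0.588, 0.166, 0.183])]
bail_grip side [(0.68, [0.584, 0.166, 0.183]), (0.59, [0.597, 0.135, 0.021])]
```

View pics/up.png

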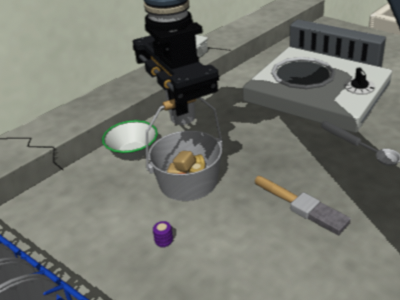

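The bail is upright in the jaws and the pail is level with its scraps at crop (190,165). Lifting.

```bash
python3 -m jog '0 0 -8 0 0 0 3;0 0 -15 0 0 0 3;0 0 -20 0 0 0 3;0 0 -20 0 0 0 3;0 0 -20 0 0 0 3;0 0 -15 0 0 0 3;0 0 -8 0 0 0 3;0 0 0 0 0 0 3;0 0 0 0 0 0 3'; python3 go.py .603 -.281 .30 100;python3 - <<'E'
from h import *
both("pail"); both("plate")
E
```

```text
time_s: 30.08
position: [0.5863, 0.1676, 0.2946]
tcp_rot: [[0.342, 0.94, -0.002], [0.94, -0.342, -0.0], [-0.001, -0.002, -1.0]]
force: [-1.1, 0.1, -5.4]
opening: 0.174
grasp_force: 30.0
phi 70.0 turn az -0.524; then mm x -444.7 y -61.5 z -5.4 before turn xyz [-415.8  169.1   -5.4] t 30.07 op 15.1 gf 30.0 pos [0.5863 0.1676 0.2946] F [-1.1  0.1 -5.4]
pail top [(0.82, [0.586, 0.168, 0.109])]
pail side [(0.69, [0.584, 0.164, 0.102])]
plate top [(0.83, [0.608, -0.276, 0.044])]
plate side [(0.93, [0.6, -0.28, 0.047])]
```

```bash
python3 -m jog '0 0 -2 0 0 -.06 3;0 0 -2 0 0 -.116 3;0 0 0 0 0 -.116 3;0 0 0 0 0 -.116 3;0 0 0 0 0 -.116 3;0 0 0 0 0 0 3;-10 -1.4 0 0 0 0 3;-20 -2.8 0 0 0 0 3;-30 -4.2 0 0 0 0 3;-30 -4.2 0 0 0 0 3;-30 -4.2 0 0 0 0 3;-30 -4.2 0 0 0 0 3'; python3 go.py .604 -.279 .30 100
```

```text
time_s: 31.98
position: [0.592, 0.0136, 0.2996]
tcp_rot: [[-0.172, 0.985, -0.0], [0.985, 0.172, -0.001], [-0.001, -0.0, -1.0]]
force: [0.2, 0.6, -5.9]
opening: 0.173
grasp_force: 30.0
phi 99.9 turn az -0.001; then mm x -290.2 y -39.0 z -0.4 before turn xyz [-2.903e+02 -3.860e+01 -1.000e-01] t 31.98 op 15.1 gf 30.0 pos [0.592  0.0136 0.2996] F [ 0.2  0.6 -5.9]
```

```bash
python3 -m jog '-30 -4.2 0 0 0 0 3;-30 -4.2 0 0 0 0 3;-30 -4.2 0 0 0 0 3;-30 -4.2 0 0 0 0 3;-30 -4.2 0 0 0 0 3;-30 -4.2 0 0 0 0 3;-30 -4.2 0 0 0 0 3;-30 -4.2 0 0 0 0 3;-20 -2.8 0 0 0 0 3;-10 -1.4 0 0 0 0 3;0 0 0 0 0 0 3;0 0 0 0 0 0 3'; python3 go.py .604 -.279 .24 100;python3 - <<'E'
from h import *
both("pail"); both("plate"); both("bail_grip")
E
```

```text
time_s: 33.48
position: [0.6018, -0.255, 0.2994]
tcp_rot: [[-0.175, 0.985, -0.001], [0.985, 0.175, 0.001], [0.001, -0.001, -1.0]]
force: [-0.1, 0.5, -4.7]
opening: 0.171
grasp_force: 30.0
phi 100.1 turn az 0.001; then mm x -24.0 y -2.0 z 59.4 before turn xyz [-24.1  -2.   59.4] t 33.48 op 14.9 gf 30.0 pos [ 0.6018 -0.255   0.2994] F [-0.1  0.5 -4.7]
pail top []
pail side [(0.73, [0.6, -0.264, 0.11])]
plate top []
plate side [(0.72, [0.602, -0.282, 0.047])]
bail_grip top []
bail_grip side []
```

```bash
python3 -m jog '-10 -1 0 0 0 0 3;-10 -1 0 0 0 0 3;0 0 10 0 0 0 3;0 0 15 0 0 0 3;0 0 8 0 0 0 3;0 0 0 0 0 0 3;0 0 0 0 0 0 3;0 0 0 0 0 0 3'; python3 go.py .604 -.279 .235 100;python3 - <<'E'
from h import *
both("pail"); both("plate"); both("pail")
c=capture("side");cv2.imwrite("pics/pl.png",cv2.resize(c["color"][:,:,::-1][60:300,240:520],(700,600)))
E
```

```text
time_s: 35.08
position: [0.6039, -0.2764, 0.2672]
tcp_rot: [[-0.174, 0.985, 0.001], [0.985, 0.174, -0.001], [-0.001, 0.001, -1.0]]
force: [0.6, 0.5, -5.5]
opening: 0.172
grasp_force: 30.0
phi 100.0 turn az 0.001; then mm x -2.5 y -0.4 z 32.2 before turn xyz [-2.5 -0.4 32.3] t 35.08 op 14.9 gf 30.0 pos [ 0.6039 -0.2764  0.2672] F [ 0.6  0.5 -5.5]
pail top []
pail side [(0.64, [0.601, -0.283, 0.075])]
plate top []
plate side [(0.87, [0.601, -0.282, 0.044])]
pail top []
pail side [(0.59, [0.609, -0.281, 0.077])]
```

View pics/pl.png

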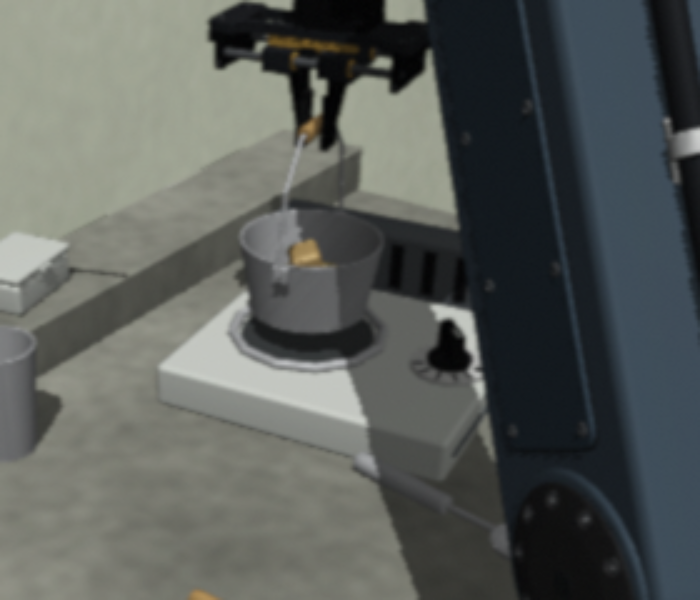

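The pail hangs level over the plate, its bottom at (315,325) above the plate centre at (307,340). Lowering.

```bash
python3 -m jog '-1 0 7 0 0 0 3;0 0 7 0 0 0 3;0 0 7 0 0 0 3;0 0 5 0 0 0 3;0 0 3 0 0 0 3;0 0 2 0 0 0 3;0 0 1 0 0 0 3;0 0 0 0 0 0 3'; python3 go.py .604 -.279 .235 100;python3 - <<'E'
from h import *
both("pail")
E
```

```text
time_s: 36.72
position: [0.604, -0.2772, 0.2352]
tcp_rot: [[-0.174, 0.985, 0.001], [0.985, 0.174, -0.0], [-0.001, 0.001, -1.0]]
force: [-0.2, -0.6, -2.6]
opening: 0.173
grasp_force: 30.0
phi 100.0 turn az 0.000; then mm x -1.7 y -0.3 z 0.2 before turn xyz [-1.7 -0.3  0.2] t 36.73 op 15.1 gf 30.0 pos [ 0.604  -0.2772  0.2352] F [-0.2 -0.6 -2.6]
pail top []
pail side [(0.82, [0.609, -0.284, 0.047]), (0.37, [0.371, -0.143, 0.001])]
```

Force is dropping, so the pail is touching. One more millimetre, then a look before release.

```bash
python3 -m jog '0 0 1 0 0 0 3;0 0 0.5 0 0 0 3;0 0 0 0 0 0 3'
python3 - <<'E'
from h import *
both("pail")
c=capture("side");cv2.imwrite("pics/pl2.png",cv2.resize(c["color"][:,:,::-1][130:250,290:450],(800,600),interpolation=cv2.INTER_CUBIC))
E
```

```text
time_s: 37.3
position: [0.6046, -0.2771, 0.235]
tcp_rot: [[-0.174, 0.985, 0.003], [0.985, 0.174, -0.001], [-0.001, 0.003, -1.0]]
force: [-0.7, 3.0, 4.8]
opening: 0.17
grasp_force: 30.0
pail top []
pail side [(0.67, [0.607, -0.282, 0.043])]
```

View pics/pl2.png

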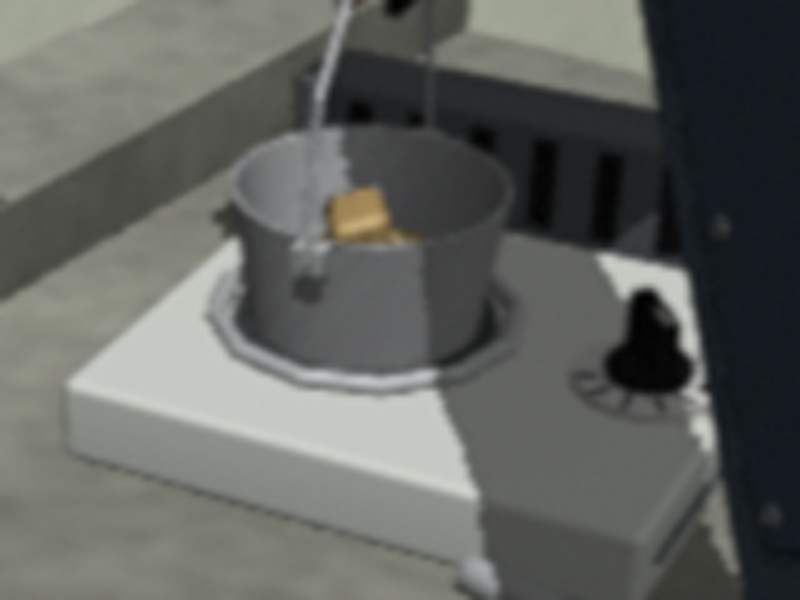

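The pail stands flat inside the ring, at about (370,350) in the crop. Releasing and rising.

```bash
python3 -m jog '0 0 0 0 0 0 40;0 0 0 0 0 0 40;0 0 0 0 0 0 40;0 0 -10 0 0 0 40;0 0 -25 0 0 0 40;0 0 -40 0 0 0 40;0 0 -40 0 0 0 40;0 55 0 0 0 0 40;0 55 0 0 0 0 40;0 0 0 0 0 0 40'
python3 - <<'E'
from h import *
for t in("pail","dial_grip","plate","bail_grip"): both(t)
c=capture("side");im=c["color"][:,:,::-1]
cv2.imwrite("pics/d1.png",cv2.resize(im[100:240,290:470],(771,600),interpolation=cv2.INTER_CUBIC))
E
python3 go.py .456 -.302 .2 129
```

```text
time_s: 38.8
position: [0.7149, -0.2568, 0.3466]
tcp_rot: [[-0.177, 0.984, 0.001], [0.984, 0.177, 0.001], [0.0, 0.001, -1.0]]
force: [-0.3, -0.5, -0.8]
opening: 0.457
grasp_force: 0.0
pail top []
pail side [(0.85, [0.608, -0.284, 0.043]), (0.44, [0.563, -0.284, -0.001])]
dial_grip top [(0.4, [0.455, -0.304, 0.084])]
dial_grip side [(0.73, [0.458, -0.301, 0.082])]
plate top []
plate side [(0.51, [0.607, -0.282, 0.045])]
bail_grip top []
bail_grip side [(0.59, [0.604, -0.275, 0.23])]
phi 100.0 turn az -0.506; then mm x 127.0 y -226.6 z 148.0 before turn xyz [   1.3 -259.8  148. ] t 39.65 op 39.9 gf 0.0 pos [ 0.712  -0.2581  0.348 ] F [0.5 0.6 0.2]
```

View pics/d1.png

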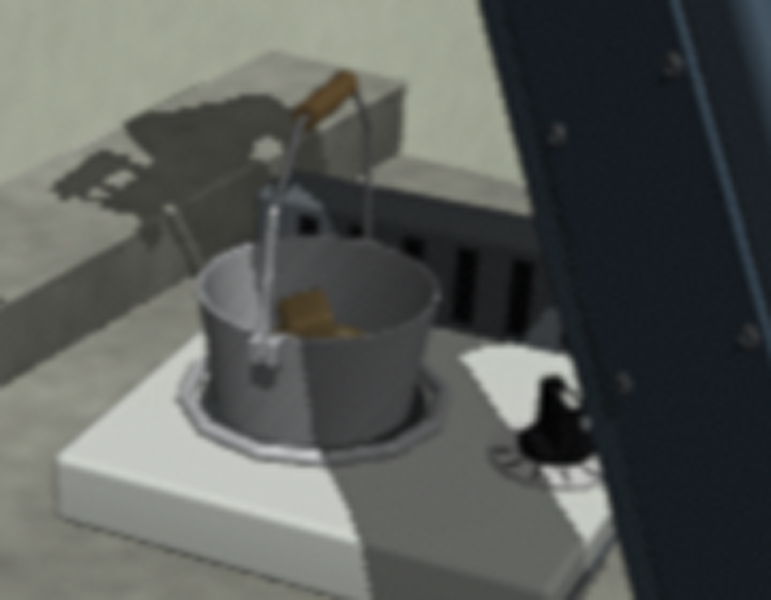

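```bash
python3 -m jog '0 0 0 0 0 -.169 40;0 0 0 0 0 -.169 40;0 0 0 0 0 -.168 40;25.4 -45.3 0 0 0 0 40;25.4 -45.3 0 0 0 0 40;25.4 -45.3 0 0 0 0 40;25.4 -45.3 0 0 0 0 40;25.4 -45.3 0 0 0 0 40;0 0 50 0 0 0 40;0 0 50 0 0 0 40;0 0 50 0 0 0 40;0 0 0 0 0 0 40'; python3 go.py .456 -.302 .089 129
python3 - <<'E'
from h import *
both("dial_grip")
c=capture("side");a=c["color"][:,:,::-1];b=capture("top")["color"][:,:,::-1]
cv2.imwrite("pics/d2.png",np.hstack([cv2.resize(a[140:240,370:490],(400,333)),cv2.resize(b[220:320,380:500],(400,333))]))
E
```

```text
time_s: 41.15
position: [0.4541, -0.3001, 0.195]
tcp_rot: [[-0.629, 0.777, -0.006], [0.777, 0.629, 0.006], [0.009, -0.001, -1.0]]
force: [-0.4, 0.1, 1.0]
opening: 0.461
grasp_force: 0.0
phi 129.0 turn az -0.000; then mm x -2.7 y 0.3 z 106.0 before turn xyz [ -3.6   0.4 106. ] t 41.15 op 40.1 gf 0.0 pos [ 0.4541 -0.3001  0.195 ] F [-0.4  0.1  1. ]
dial_grip top [(0.43, [0.458, -0.304, 0.08])]
dial_grip side [(0.67, [0.61, -0.277, 0.099]), (0.66, [0.454, -0.301, 0.082])]
```

View pics/d2.png

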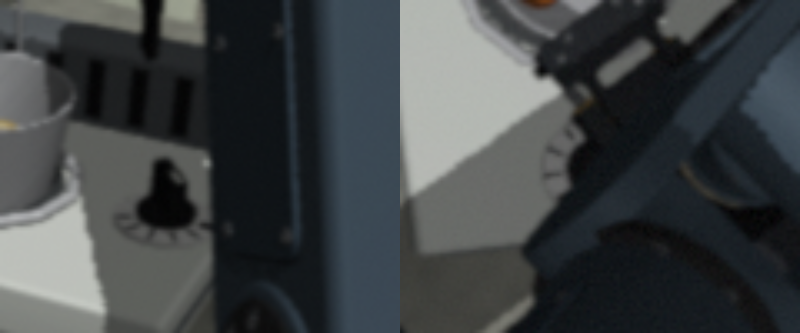

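The dial's bar is under the open jaws (side view at (165,190), top view partly hidden). Descending and gripping.

```bash
python3 -m jog '0 0 50 0 0 0 40;0 0 40 0 0 0 40;0 0 18 0 0 0 40;0 0 0 0 0 0 40;0 0 0 0 0 0 40'; python3 go.py .456 -.302 .089 129
```

```text
time_s: 42.08
position: [0.4571, -0.3028, 0.0915]
tcp_rot: [[-0.63, 0.777, 0.002], [0.777, 0.63, -0.002], [-0.003, 0.0, -1.0]]
force: [0.4, 0.7, -0.1]
opening: 0.456
grasp_force: 0.0
phi 129.0 turn az 0.000; then mm x 1.3 y -0.3 z 2.5 before turn xyz [ 1.3 -0.3  2.5] t 42.08 op 39.7 gf 0.0 pos [ 0.4571 -0.3028  0.0915] F [ 0.4  0.7 -0.1]
```

```bash
python3 -m jog '0 0 2 0 0 0 40;0 0 0 0 0 0 5;0 0 0 0 0 0 5;0 0 0 0 0 0 5;0 0 0 0 0 0 5;0 0 0 0 0 0 5'; python3 go.py .456 -.302 .089 129
python3 - <<'E'
from rig import *
print(read_state()["moment"])
E
```

```text
time_s: 42.82
position: [0.4564, -0.3018, 0.0882]
tcp_rot: [[-0.629, 0.778, 0.001], [0.778, 0.629, 0.0], [-0.0, 0.001, -1.0]]
force: [2.0, 2.8, 2.0]
opening: 0.16
grasp_force: 30.0
phi 129.0 turn az -0.001; then mm x 0.1 y -0.5 z -0.8 before turn xyz [ 0.1 -0.5 -0.8] t 42.83 op 14.0 gf 30.0 pos [ 0.4564 -0.3018  0.0882] F [2.  2.8 2. ]
[ 0.35570894 -0.40877588 -0.21665124]
```

Opening is 14.0 mm, the bar's full thickness. Turning clockwise 60° (+1.047).

```bash
python3 -m jog '0 0 0 0 0 .131 5;0 0 0 0 0 .131 5;0 0 0 0 0 .131 5;0 0 0 0 0 .131 5;0 0 0 0 0 .131 5;0 0 0 0 0 .131 5;0 0 0 0 0 .131 5;0 0 0 0 0 .131 5;0 0 0 0 0 0 5;0 0 0 0 0 0 5'; python3 go.py .456 -.302 .089 69
python3 - <<'E'
from rig import *
print(read_state()["moment"])
E
```

```text
time_s: 44.08
position: [0.4563, -0.3018, 0.0882]
tcp_rot: [[0.358, 0.934, 0.0], [0.934, -0.358, 0.0], [0.0, 0.0, -1.0]]
force: [2.9, 2.7, 0.6]
opening: 0.157
grasp_force: 30.0
phi 69.0 turn az 0.001; then mm x -0.3 y -0.2 z -0.8 before turn xyz [-0.3 -0.2 -0.8] t 44.08 op 13.7 gf 30.0 pos [ 0.4563 -0.3018  0.0882] F [2.9 2.7 0.6]
[ 0.33427133 -0.42288606 -0.11422286]
```

Release, rise, and move aside to check the pointer.

```bash
python3 -m jog '0 0 0 0 0 0 40;0 0 0 0 0 0 40;0 0 0 0 0 0 40;0 0 -30 0 0 0 40;0 0 -55 0 0 0 40;0 0 -55 0 0 0 40;0 0 -30 0 0 0 40;50 0 0 0 0 0 40;58 0 0 0 0 0 40;58 0 0 0 0 0 40;58 0 0 0 0 0 40;50 0 0 0 0 0 40'
python3 - <<'E'
from h import *
c=capture("top");b=c["color"][:,:,::-1];a=capture("side")["color"][:,:,::-1]
f=lambda i,s:cv2.resize(i,s,interpolation=cv2.INTER_CUBIC)
cv2.imwrite("pics/d3.png",np.hstack([f(b[240:300,410:470],(400,400)),f(b[140:320,350:530],(400,400))]))
for t in("pail","dial_grip","plate","tumbler","bowl","brush","spoon","detergent","spud0","cob0","carrot0"):
    print(t,[(round(d["conf"],2),np.round(d["at"],3).tolist()) for d in place_of("top",t)])
E
```

```text
time_s: 45.58
position: [0.5548, -0.0443, 0.258]
tcp_rot: [[0.358, 0.934, -0.0], [0.934, -0.358, -0.0], [-0.0, -0.0, -1.0]]
force: [0.6, -0.2, -0.2]
opening: 0.457
grasp_force: 0.0
pail [(0.72, [0.605, -0.278, 0.045])]
dial_grip [(0.75, [0.458, -0.305, 0.082]), (0.64, [0.605, -0.276, 0.228])]
plate [(0.5, [0.457, -0.303, 0.081])]
tumbler [(0.89, [0.757, 0.008, 0.002])]
bowl [(0.64, [0.755, 0.172, -0.004])]
brush []
spoon [(0.6, [0.366, -0.139, 0.003]), (0.47, [0.587, -0.26, 0.06]), (0.25, [0.337, -0.423, -0.003])]
detergent [(0.8, [0.336, -0.426, 0.001])]
spud0 [(0.6, [0.609, -0.277, 0.092])]
cob0 [(0.66, [0.515, 0.306, 0.02]), (0.65, [0.595, -0.294, 0.063]), (0.56, [0.756, 0.009, 0.0]), (0.48, [0.632, -0.302, 0.066]), (0.44, [0.562, -0.289, -0.003])]
carrot0 [(0.64, [0.559, -0.29, 0.003]), (0.56, [0.631, -0.304, 0.068]), (0.54, [0.586, -0.259, 0.062])]
```

View pics/d3.png

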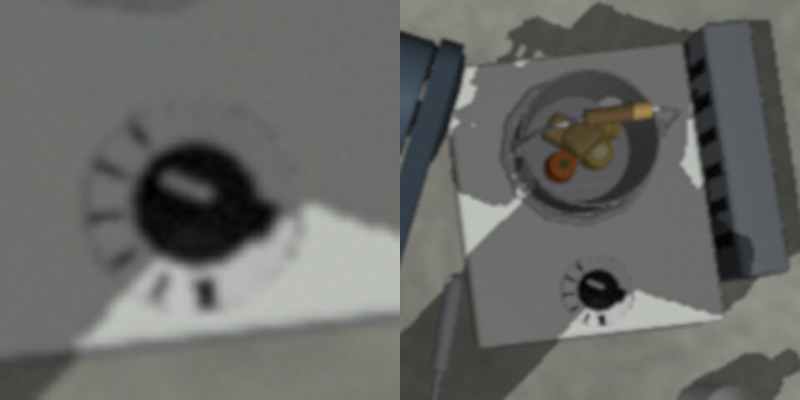

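The pointer line at (187,183) aims up-left at the fourth narrow mark (107,165), counting on from the broad off mark at (205,293). The pail is in the ring with all the scraps, and the bystanders haven't moved.

Run:
```python
from rig import *
print(hand_in())
```

```text
the job is handed in; nothing more can be done
None
```

Job handed in at about 46 s on the robot's clock: all five scraps are in the pail, the pail stands flat inside the dryer's ring with its bail upright, and the dial is at the fourth click.

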